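Reset the brake tension on the packing-paper roll stand

ROBOT

A 6-joint arm with a two-finger parallel gripper is mounted at the origin on the work surface. World frame = base frame: x ahead of the robot, y to its left, z up, the work surface at z = 0. Lengths are in m, angles in rad, forces in N, time in s.
With the tool pointing down it reaches from about 0.25 to 0.775 m from the base axis. Payload 8.9 kg.
Tool frame: the origin (TCP) lies at the very end of the fingers, on their centre line; the grasp point (between the pads) lies 19 mm behind it; y points along the fingers, x is the direction in which the jaws open and shut, and the axes are right-handed (so a half turn about y gives the same grasp; the last joint's range is limited). The gripper opens to 85 mm and grips with 20 to 120 N. Pads are 22 mm wide; open, the fingers measure 114 mm over their backs; the gripper's body (76 mm by 85 mm) begins 54 mm behind the grasp point. The pads swing forward as they close: fully open they stand 13 mm farther back than shut.
Start: joints at [1.143, 0.291, -0.153, 1.127, 0, 1.431], TCP at [0.15, 0.503, 0.231] pointing down, gripper open.
Joint ranges: [-2.52, 2.52], [-0.91, 1.74], [-1.3, 1.37], [-1.96, 2.02], [-1.52, 1.47], [-3.14, 3.14]. Speed limits (rad/s): [2.22, 2.22, 2.79, 3.14, 3.14, 3.14].

INTERFACE

Orientations are given as a unit quaternion [x, y, z, w].
In Python, from rig import arm, eoat, monitor, vision gives the robot as it stands. Calls block until the motion is done:
- arm.move_ptp(position, orientation): joint-space move of the TCP to a pose.
- arm.move_l(position, ori=None, feed=0.15): straight line of the TCP; ori=None keeps the orientation; feed is the mean speed in m/s.
- arm.movej(angles): joint-space move.
- eoat.release() and eoat.gripper_close(f_grip=None): open the fingers fully, or close them until they stop; f_grip is the grip in N (None keeps the last).
- arm.dwell(seconds).
- arm.ik(position, orientation): joint angles nearest the present ones, or None.
- monitor.read_state(): the state.
- vision.read_camera(name): name is "scene" or "side" or "wrist"; returns the picture (420x560x3 uint8, red, green, blue); there is no depth.
- vision.camera_params(name): a dict with "fx", "fy", "cx", "cy" (pixels), "D" ([k1, k2, p1, p2, k3] as OpenCV has them; the pictures are not rectified), "position" and "attitude" of the camera in the world. Camera axes: x right, y down, z forward; pixel columns grow to the right and rows downward; lengths in m; the calibration is good to about 2 mm. A picture is of the moment at which its call begins: read the wrist's pose just before it. camera_params takes no time and is no camera call; for the wrist camera it gives the pose at the moment of the call.
A pose or a line that the arm cannot do raises arm.PlanningError and nothing moves.
- arm.job_done(): hands the job in, once; it reports no verdict.
The state is a dict: "time": time; "qpos": joint angles; "dq": joint speeds; "tau": joint torques, N m; "position": TCP position; "ee_rot": TCP orientation; "ft_force": force on the tool from outside, world axes, zero at the start; "ft_torque": the same for the moment, N m; "width": finger opening in m.
Only numpy, scipy, OpenCV 4.12 (cv2) and the standard library are available. Lean on these libraries where they do the work, as an engineer would, in place of code of your own. Each camera call takes 0.05 s, during which the arm holds its last target. There are 200 camera calls.

TASK

The brake on the packing-paper roll stand needs resetting. Flip the orange cam lever fully open, turn the black wing nut under it until its red pointer lines up with the green mark on the dial, then flip the lever fully closed again and let go. Leave the tape roll, the blue tape dispenser and the marker pen where they are.

Things in the scene. Friction and masses are not known exactly. Their poses are not given: they have to be found in the camera images.
- stand: Green paper-roll stand, fixed. Origin on the bench straight below the dial centre; x level, from the operator's side to the far side, y left, z up. Its grey panel (195 x 130 mm) slopes up 28 degrees (0.49 rad) towards +x: in this frame the face's outward normal is (-0.471, 0, 0.882), up-slope is (0.882, 0, 0.471); the face is 85 mm above the bench at the dial centre.
- roll_center (a point): Centre of the brown paper roll on the stand, to the panel's right (stand's -y): diameter 116 mm, axis along the stand's y at 105 mm height; with its green cheeks it spans 108 to 349 mm right of the dial centre. Fixed; keep clear of it.
- lever (a joint): Angle of the cam lever, rad. 0 = fully closed: parallel to the panel, pointing down-slope over the nut, which it covers. It opens upward, turning about the stand's +y, through 1.57 (square to the panel) to its stop at 2.1 (fully open, nearly upright). It stays where left; moving it takes up to 0.45 N m (2 to 4 N at the grip), most near closed.
- lever_grip (a point): On the orange paddle, 135 mm from the hinge axis, 20 mm from the lever's free tip. The paddle is 56 mm long, 24 mm wide (along the hinge axis), 14 mm thick; the fingers may pinch its width and let it turn between them. Closed, this point is 40 mm down-slope of the dial centre and 52 mm off the face, free below and beside. Own axes: y along the hinge axis, -x to the free tip.
- lever_hinge (a point): Point on the lever's hinge axis (the stand's y), midway between two steel ears (56 mm over both, 30 mm along the slope, 66 mm tall): 95 mm up-slope of the dial centre, 52 mm off the face.
- nut (a joint): Angle of the wing nut, rad, growing clockwise as seen by someone facing the panel. 0 = red pointer to the left (stand's +y); 1.57 = pointer up-slope. Range -0.7 to 1.9. Turning takes about 0.08 N m; it stays where it is left.
- nut_grip (a point): Centre of the nut's black wing, on the nut's axis (the panel's normal), 30 mm off the face. The wing is a straight bar 60 mm long, 14 mm wide, from 13 to 40 mm off the face, on a steel disc of 68 mm diameter; a red stripe on top marks the pointer's half. Own axes: z outward along the panel's normal, y along the wing to the pointer, x across the wing.
- nut_pointer (a point): Tip of the nut's red pointer, 40 mm from the nut's axis and 6 mm off the face.
- mark_point (a point): The point where the pointer's tip must come: 40 mm from the nut's axis, 6 mm off the face, at the inner side of the green mark (a 9 x 20 mm tab on the white dial, from 43 to 63 mm out). The mark stands at a different angle each time, 0.55 to 1.15 rad clockwise of the stand's +y (left).
- tape_roll_center (a point): Bystander: centre of a loose roll of tan tape, 96 mm across and 48 mm high, lying flat to the left of the panel.
- dispenser_center (a point): Bystander: a loose blue desk tape dispenser, 170 x 62 mm, 104 mm high; the point is on its middle 45 mm above the bench.
- marker_center (a point): Bystander: middle of a loose marker pen, white with a red cap, 132 mm long and 19 mm thick, lying in front of the panel.

How it is judged:
By the outcome, as a careful person would: the job done as asked, in the order asked, and still so for the second after the job is handed in, with the robot touching nothing.
It also fails if it takes over 70 s, if anything falls off the work surface, if the arm or the gripper's body presses on something with over 40 N, if the wrist force passes 120 N, or if a joint passes its speed limit or range.

## Working session

There is one attempt and no reset: what is moved stays moved. The work goes in short steps, each a Python script; the robot and the scene stay as the last script left them, time stands still between calls to the robot, and variables do not carry over. Pictures are saved under pics/ and viewed, about 8 in all and at most 12, crops included, and the job is handed in when it is done.

```bash
ls; mkdir -p pics; python3 - <<'E'
from rig import arm,eoat,monitor,vision
import cv2
for n in ("scene","side","wrist"):
    im=vision.read_camera(n); cv2.imwrite(f"pics/{n}0.png",im[:,:,::-1]); print(n,vision.camera_params(n))
print(monitor.read_state())
E
```

```text
pics
scene {'fx': 546.7071734929295, 'fy': 546.7071734929295, 'cx': 278.1637266246819, 'cy': 203.97019385936872, 'D': array([-0.20347101,  0.        ,  0.        ,  0.        ,  0.        ]), 'position': array([1.20726043, 0.16535257, 1.2435634 ]), 'attitude': array([ 0.68988609,  0.67525724, -0.18255219, -0.1864391 ])}
side {'fx': 398.5400283114119, 'fy': 398.5400283114119, 'cx': 280.68776824783475, 'cy': 210.0647146307915, 'D': array([-0.00726059,  0.        ,  0.        ,  0.        ,  0.        ]), 'position': array([ 0.17509375, -0.3870462 ,  0.8402252 ]), 'attitude': array([ 0.88721336, -0.2659541 ,  0.11832105, -0.35793993])}
wrist {'fx': 290.9317997555307, 'fy': 290.9317997555307, 'cx': 279.68316521611996, 'cy': 210.6086087688155, 'D': array([-0.00955058,  0.        ,  0.        ,  0.        ,  0.        ]), 'position': array([0.08100622, 0.52209854, 0.37281518]), 'attitude': array([0.79330081, 0.59182926, 0.08493764, 0.11488057])}
{'time': 0.15, 'qpos': array([ 1.14266628e+00,  2.91169326e-01, -1.53946268e-01,  1.12669613e+00,
        3.80997926e-05,  1.43150991e+00]), 'dq': array([-2.19973245e-04, -1.37087314e-03,  1.77588214e-03,  2.77239934e-05,
       -6.14556096e-04,  1.40451687e-03]), 'tau': array([ 1.11311107e-03, -5.37367487e+01,  3.31521320e+01,  1.14837862e-02,
       -1.53696069e-04,  6.16745396e-06]), 'position': array([0.1493826 , 0.50295553, 0.23085714]), 'ee_rot': array([ 0.56691555,  0.4225132 , -0.42315567, -0.56659388]), 'ft_force': array([ 0.61089292, -1.23223337,  0.40091097]), 'ft_torque': array([-0.01361295, -0.00587708, -0.00678427]), 'width': 0.08537137787913687}
```

View pics/scene0.png

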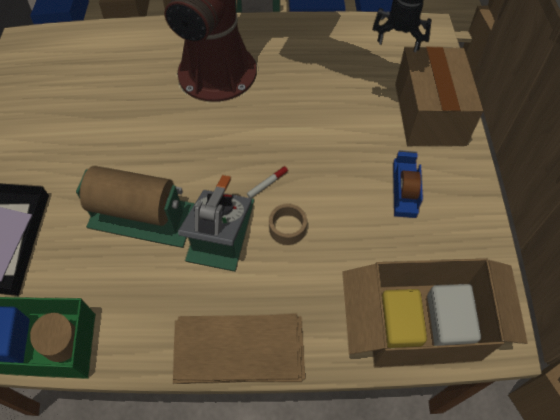

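View pics/side0.png

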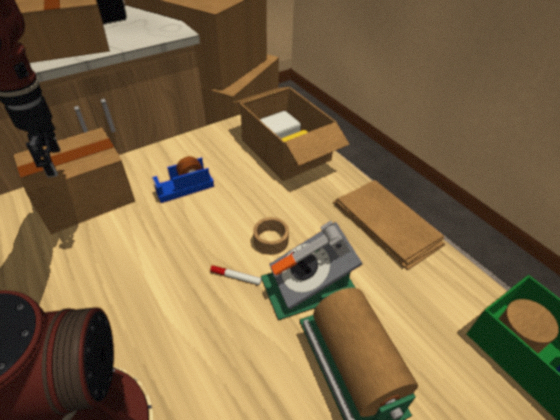

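The scene view shows the stand with its panel at about (215,215) and the orange paddle at (223,185). The roll is at (130,195), the tape roll at (288,222) and the marker at (267,182). In the side view the orange paddle is at (287,264), the roll at (363,335) and the tape roll at (270,235). Next I triangulate and take a close look with the wrist camera.

```bash
cat > h.py <<'E'
import numpy as np,cv2
from scipy.spatial.transform import Rotation as R
from rig import arm,eoat,monitor,vision
def ray(p,uv):
    K=np.array([[p['fx'],0,p['cx']],[0,p['fy'],p['cy']],[0,0,1]])
    n=cv2.undistortPoints(np.array([[uv]],float),K,p['D'])[0,0]
    d=R.from_quat(p['attitude']).apply([n[0],n[1],1]); return np.array(p['position']),d/np.linalg.norm(d)
def plane(p,uv,z):
    o,d=ray(p,uv); return o+d*(z-o[2])/d[2]
def tri(obs):
    A=0;b=0
    for p,uv in obs:
        o,d=ray(p,uv);M=np.eye(3)-np.outer(d,d);A=A+M;b=b+M@o
    x=np.linalg.solve(A,b)
    return x,[np.linalg.norm(np.cross(x-ray(p,uv)[0],ray(p,uv)[1])) for p,uv in obs]
def proj(p,X):
    r=R.from_quat(p['attitude']).inv()
    K=np.array([[p['fx'],0,p['cx']],[0,p['fy'],p['cy']],[0,0,1]])
    X=r.apply(np.atleast_2d(X)-p['position'])
    return cv2.projectPoints(X,np.zeros(3),np.zeros(3),K,p['D'])[0][:,0]
def blobs(im,lo,hi,amin=15,roi=None):
    m=cv2.inRange(cv2.cvtColor(im,cv2.COLOR_RGB2HSV),np.array(lo),np.array(hi))
    if roi: k=np.zeros_like(m);k[roi[1]:roi[3],roi[0]:roi[2]]=1;m=m*k
    n,l,s,c=cv2.connectedComponentsWithStats(m)
    return [(c[i],s[i],cv2.minAreaRect(np.argwhere(l==i)[:,::-1].astype(np.float32))) for i in range(1,n) if s[i,4]>=amin]
E
python3 - <<'E'
from h import *
ims={n:cv2.imread(f"pics/{n}0.png")[:,:,::-1].copy() for n in("scene","side")}
P={n:vision.camera_params(n) for n in ims}
for n,roi in(("scene",(190,160,260,240)),("side",(255,220,365,320))):
    for c,s,r in blobs(ims[n],(3,150,120),(16,255,255),15,roi): print(n,c,s,r)
a=cv2.resize(ims["scene"][150:275,70:320],None,fx=3.2,fy=2.4,interpolation=cv2.INTER_CUBIC)
b=cv2.resize(ims["side"][210:335,200:450],None,fx=3.2,fy=2.4,interpolation=cv2.INTER_CUBIC)
cv2.imwrite("pics/c1.png",np.vstack([a,b])[:,:,::-1])
print("stand approx",plane(P['scene'],(215,215),.09),plane(P['side'],(305,266),.09))
print("tape",plane(P['scene'],(288,222),.03),"marker",plane(P['scene'],(267,182),.01))
E
```

```text
scene [223.         180.81395349] [217 176  13  11  86] ((223.10003662109375, 180.80001831054688), (7.155416965484619, 12.969194412231445), 26.56505012512207)
side [282.86454183 264.32270916] [271 254  25  21 251] ((282.8382263183594, 264.39703369140625), (10.461414337158203, 24.695796966552734), 59.036251068115234)
side [332.82352941 298.29411765] [329 296   8   5  17] ((332.5, 298.0), (7.0, 4.0), -0.0)
side [333.0754717 309.       ] [323 299  23  21 106] ((332.80767822265625, 306.4615478515625), (21.07860565185547, 16.91835594177246), 56.3099365234375)
side [349.72413793 313.51724138] [347 309   8  11  29] ((349.4705810546875, 314.11767578125), (7.276068687438965, 8.731282234191895), 14.03624439239502)
stand approx [0.56228206 0.02610156 0.09      ] [0.54132832 0.03184497 0.09      ]
tape [0.5528313  0.20406405 0.03      ] marker [0.4193312  0.15222927 0.01      ]
```

View pics/c1.png

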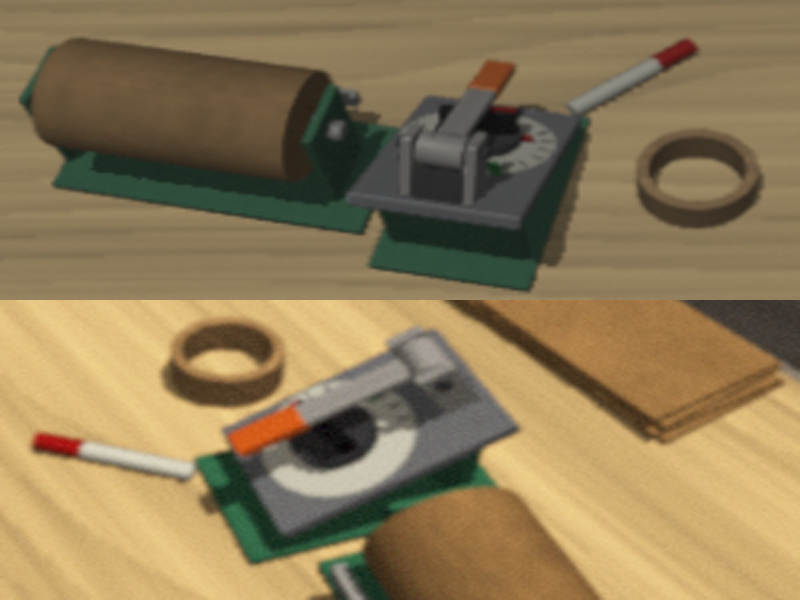

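The crop shows all four panel corners in the scene view and three clear ones in the side view. The paddle is down over the nut, and the green mark is just visible at scene crop (495,168). I triangulate the corners and the paddle.

```bash
python3 - <<'E'
from h import *
S,D=vision.camera_params("scene"),vision.camera_params("side")
s=lambda u,v:(u/3.2+70,v/2.4+150); d=lambda u,v:(u/3.2+200,(v-300)/2.4+210)
T={}
for n,a,b in(("FL",(520,218),(432,330)),("FR",(350,198),(518,428)),("NR",(425,98),(285,535)),("NL",(585,118),(225,430))):
    T[n],e=tri([(S,s(*a)),(D,d(*b))]);print(n,T[n].round(4),np.round(e,4))
x,e=tri([(S,s(493,75)),(D,d(268,430))]);print("paddle",x,e)
for a,b in(("FL","FR"),("NL","NR"),("FL","NL"),("FR","NR")):
    v=T[a]-T[b];print(a,b,np.linalg.norm(v).round(4),v.round(3),np.degrees(np.arctan2(v[1],v[0])).round(1))
# roll axis yaw, via table-height-ish plane
print(plane(S,s(60,95),.105),plane(S,s(305,125),.105))
E
```

```text
FL [0.656  0.0726 0.1348] [0.0013 0.0013]
FR [ 0.6306 -0.0518  0.1306] [0.0021 0.0021]
NR [ 0.4646 -0.015   0.0431] [0.0013 0.0013]
NL [0.4942 0.1129 0.043 ] [0.0037 0.0037]
paddle [0.4879878  0.04654751 0.12171972] [np.float64(0.0026583664979075656), np.float64(0.002658366497907505)]
FL FR 0.127 [0.025 0.124 0.004] 78.5
NL NR 0.1312 [ 0.03   0.128 -0.   ] 77.0
FL NL 0.1903 [ 0.162 -0.04   0.092] -14.0
FR NR 0.1913 [ 0.166 -0.037  0.088] -12.5
[ 0.491312   -0.29584312  0.105     ] [ 0.53217917 -0.09541915  0.105     ]
```

Three corners and the roll agree: edges of 127 to 131 mm and 190 to 191 mm, yaw about -12.8°, panel centre near (0.561, 0.030, 0.088). Now I go above the panel, square to it, for a wrist view.

```bash
cat >> h.py <<'E'
from pathlib import Path
import json
def stand():
    s=json.load(open("stand.json"));return np.array(s['o']),R.from_euler('z',s['yaw'])
U=np.array([.882,0,.471]);N=np.array([-.471,0,.882]);Y=np.array([0,1.,0])
def pt(u,y,n):   # panel coords (m) -> world
    o,r=stand();return o+r.apply(np.array([0,0,.085])+u*U+y*Y+n*N)
def ori(jaw,appr): # stand-frame dirs: jaw (tool x), approach (tool y)
    o,r=stand();x=np.array(jaw,float);y=np.array(appr,float);y/=np.linalg.norm(y);x-=y*(x@y);x/=np.linalg.norm(x)
    return (r*R.from_matrix(np.c_[x,y,np.cross(x,y)])).as_quat()
def tcp(g,q,d=.019): return np.array(g)+R.from_quat(q).apply([0,d,0])
E
python3 - <<'E'
from h import *
json.dump({'o':[.552,.031,0],'yaw':np.radians(-12.8)},open("stand.json","w"))
st=monitor.read_state();c=vision.camera_params("wrist")
r=R.from_quat(st['ee_rot']).inv()
print("cam in tool",r.apply(c['position']-st['position']),"fwd",(r*R.from_quat(c['attitude'])).as_matrix().round(2).tolist())
for s in(1,-1):
    q=ori(s*Y,-N);print(s,arm.ik(pt(-.03,0,.14),q))
q=min((ori(s*Y,-N) for s in(1,-1)),key=lambda q:np.abs(arm.ik(pt(-.03,0,.14),q)[5]) if arm.ik(pt(-.03,0,.14),q) is not None else 99)
arm.move_ptp(pt(-.03,0,.14),q)
c=vision.camera_params("wrist");im=vision.read_camera("wrist")
cv2.imwrite("pics/w1.png",im[:,:,::-1]);json.dump({k:np.array(v).tolist() for k,v in c.items()},open("w1.json","w"))
print(monitor.read_state()['time'],monitor.read_state()['position'],c['position'])
E
```

```text
cam in tool [-0.0012686  -0.14194415  0.07102195] fwd [[1.0, -0.0, -0.0], [0.0, -0.28, 0.96], [-0.0, -0.96, -0.28]]
1 [ 0.039357   -0.12284193 -0.86853175  0.34899006 -0.1226621   0.23295884]
-1 [ 0.039357   -0.12284193 -0.86853175  0.34899006 -0.1226621  -2.90863382]
2.1667 [0.46214277 0.0520621  0.1945058 ] [0.33528189 0.07930902 0.28561958]
```

View pics/w1.png

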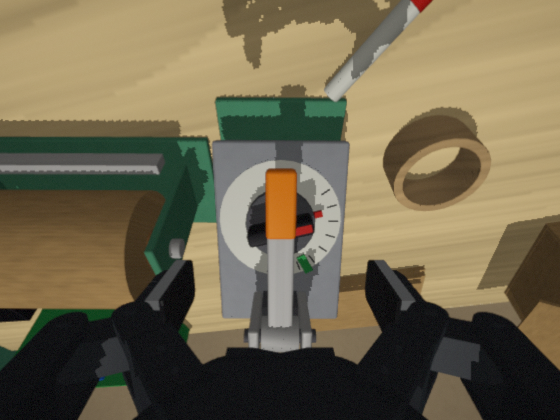

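The wrist view shows the panel's near corners at (214,141) and (348,141) and the dial around (278,217). The orange paddle runs from (281,170) to (281,240). The pointer tip is at (320,214) and the green mark at (305,263). I refine the stand from the dial ellipse and the edges.

```bash
python3 - <<'E'
from h import *
im=cv2.imread("pics/w1.png")[:,:,::-1].copy();c=json.load(open("w1.json"));c={k:np.array(v) for k,v in c.items()}
hsv=cv2.cvtColor(im,cv2.COLOR_RGB2HSV)
m=cv2.inRange(hsv,(0,0,140),(179,60,255));k=np.zeros_like(m);k[145:285,216:346]=255;m&=k
n,l,s,cc=cv2.connectedComponentsWithStats(m);print(s[1:][s[1:,4]>100])
pts=np.vstack([np.argwhere(l==i)[:,::-1] for i in range(1,n) if s[i,4]>30]).astype(np.float32)
hull=cv2.convexHull(pts)[:,0]
# cast hull onto the face plane, fit circle, iterate plane
def cast(uv,off=0.):
    o,r=stand();nn=r.apply(N);p0=pt(0,0,off);a,d=ray(c,uv);return a+d*((p0-a)@nn)/(d@nn)
def loc(X):
    o,r=stand();v=r.inv().apply(X-pt(0,0,0));return np.array([v@U,v@Y,v@N])
for it in range(4):
    L=np.array([loc(cast(h,.002))[:2] for h in hull])
    keep=np.ones(len(L),bool)
    for _ in range(6):
        A=np.c_[2*L,np.ones(len(L))];x=np.linalg.lstsq(A[keep],(L**2).sum(1)[keep],rcond=None)[0]
        rad=np.sqrt(x[2]+x[:2]@x[:2]);res=np.linalg.norm(L-x[:2],axis=1)-rad;keep=np.abs(res)<max(.0015,1.5*res[keep].std())
    E=[loc(cast(p)) for p in((214,141),(348,141),(222,318),(337,318))]
    yaw=(lambda v:-np.arctan2(v[0],v[1]))(E[1]-E[0])
    print("centre",x[:2].round(4),"r",rad.round(4),keep.sum(),"near edge tilt",yaw.round(3),"corners",np.round([e[:2] for e in E],4).tolist())
    S=json.load(open("stand.json"));o,r=stand()
    # the dial centre ray at z=.085+ : move origin
    X=cast(proj(c,pt(x[0],x[1],.002))[0]);a,d=ray(c,proj(c,pt(x[0],x[1],.002))[0]);Z=a+d*(.0868-a[2])/d[2]
    S['o']=[Z[0]+.0009*np.cos(S['yaw']),Z[1],0];S['yaw']=float(S['yaw']+yaw);json.dump(S,open("stand.json","w"))
print(S)
ang=lambda L:np.arctan2(L[0],L[1])
g=blobs(im,(45,80,40),(85,255,255),15,(285,245,330,285));print([(b[0],b[1],loc(cast(b[0],.002)),ang(loc(cast(b[0],.002)))) for b in g])
rd=blobs(im,(0,150,90),(3,255,255),5,(280,190,340,250));print([(b[0],b[1],loc(cast(b[0],.006)),ang(loc(cast(b[0],.006)))) for b in rd])
og=blobs(im,(5,150,120),(16,255,255),50,(240,150,320,260));print([(b[0],b[2]) for b in og])
P=proj(c,[pt(u,y,.059) for u,y in((-.06,-.012),(-.06,.012),(-.004,-.012),(-.004,.012))]);print("pred paddle corners",P.round(1).tolist())
E
```

```text
[[ 219  160   57  110 2758]
 [ 298  164   43  100 1894]
 [ 268  239   25   46 1086]]
centre [-0.008  -0.0007] r 0.0616 35 near edge tilt 0.0 corners [[-0.0867, -0.0627], [-0.0868, 0.0637], [0.1087, -0.0662], [0.1087, 0.0643]]
centre [ 0.0001 -0.0002] r 0.0604 35 near edge tilt 0.0 corners [[-0.0771, -0.0611], [-0.0771, 0.0629], [0.1147, -0.0645], [0.1147, 0.0635]]
centre [ 0.0001 -0.0002] r 0.0604 35 near edge tilt 0.0 corners [[-0.0771, -0.0611], [-0.0771, 0.0629], [0.1147, -0.0645], [0.1147, 0.0635]]
centre [ 0.0001 -0.0002] r 0.0604 35 near edge tilt 0.0 corners [[-0.0771, -0.0611], [-0.0771, 0.0629], [0.1147, -0.0645], [0.1147, 0.0635]]
{'o': [np.float64(0.5409897927535431), np.float64(0.03302727578532908), 0], 'yaw': -0.22307549309608468}
[(array([304.45454545, 263.53246753]), array([297, 255,  16,  18, 154], dtype=int32), array([0.04678852, 0.02543782, 0.00199953]), np.float64(1.0728210536536869))]
[(array([317.83333333, 213.85714286]), array([314, 211,   8,   7,  42], dtype=int32), array([-0.00843443,  0.03677881,  0.00599859]), np.float64(-0.22543061206859666)), (array([303.62962963, 229.88888889]), array([296, 225,  17,  11, 135], dtype=int32), array([0.00813316, 0.02335637, 0.00599859]), np.float64(0.33508816402441693))]
[(array([280.62341463, 204.24439024]), ((281.0, 204.5), (67.0, 30.0), 90.0))]
pred paddle corners [[264.0, 168.7], [296.2, 168.7], [265.1, 238.6], [295.1, 238.6]]
```

The predicted paddle outline matches the seen one to about 2 px. The dial centre is at (0.541, 0.033), the pointer at about -0.22 rad, and the mark at about 1.07 rad and 53 mm out as it should be. Now I grip the paddle and start opening it.

```bash
cat >> h.py <<'E'
def lev(th,rad=.135): # grip point at lever angle
    return pt(.095-rad*np.cos(th),0,.052+rad*np.sin(th))
def f():
    s=monitor.read_state();return s['ft_force'].round(1),round(s['time'],2),round(s['width'],4)
E
python3 - <<'E'
from h import *
q=ori(Y,-N)
for th in np.arange(0,2.2,.3): assert arm.ik(tcp(lev(th),q),q) is not None,th
arm.move_l(tcp(pt(-.04,0,.12),q),q,feed=.2)
arm.move_l(tcp(lev(0),q),q,feed=.12);print(f())
eoat.gripper_close(30);print(f())
for th in(.1,.2,.35,.5):
    arm.move_l(tcp(lev(th),q),q,feed=.1);print(th,f())
E
```

```text
(array([-0.5,  0.5,  0.7]), 3.23, 0.0851)
(array([-0.2,  8.4,  2.9]), 3.81, 0.0235)
0.1 (array([1.4, 7.5, 0.7]), 4.09, 0.0235)
0.2 (array([0.8, 7.6, 1.1]), 4.38, 0.0235)
0.35 (array([0.4, 8.5, 1.6]), 4.72, 0.0236)
0.5 (array([1.4, 8.6, 1.5]), 5.08, 0.0234)
```

```bash
python3 - <<'E'
from h import *
q=ori(Y,-N)
for th in list(np.arange(.65,2.1,.15))+[2.1,2.13,2.16]:
    arm.move_l(tcp(lev(th),q),q,feed=.12);F=f();print(round(th,2),F)
    if np.linalg.norm(F[0])>30: break
im=vision.read_camera("side")
o,r=stand();P=proj(vision.camera_params("side"),[lev(2.1)])[0];print(P)
u,v=P.astype(int);cr=im[max(0,v-110):v+110,max(0,u-130):u+130];cv2.imwrite("pics/s2.png",cv2.resize(cr,None,fx=2.5,fy=2.5)[:,:,::-1]);print(cr.shape)
E
```

```text
0.65 (array([-0.9,  9.8,  2.2]), 5.39, 0.0234)
0.8 (array([-2.1,  9.4,  4.6]), 5.71, 0.0236)
0.95 (array([-4.3, 10.5,  7.4]), 6.03, 0.0235)
1.1 (array([-5.8, 10.2,  8.9]), 6.34, 0.0237)
1.25 (array([-3. ,  8.5,  7. ]), 6.66, 0.0233)
1.4 (array([-0. ,  7.3,  3.6]), 6.97, 0.0236)
1.55 (array([0.7, 8.1, 1. ]), 7.29, 0.0238)
1.7 (array([ 1.2,  5.6, -0.3]), 7.61, 0.0234)
1.85 (array([ 1.9,  5.7, -0.6]), 7.92, 0.0236)
2.0 (array([ 1.8,  5.6, -0.5]), 8.24, 0.0234)
2.1 (array([2. , 4.9, 0.9]), 8.5, 0.0231)
2.13 (array([0.8, 5. , 2.1]), 8.75, 0.0235)
2.16 (array([0.7, 4.6, 2.2]), 9.0, 0.0238)
[341.70818317 189.37291459]
(220, 260, 3)
```

View pics/s2.png

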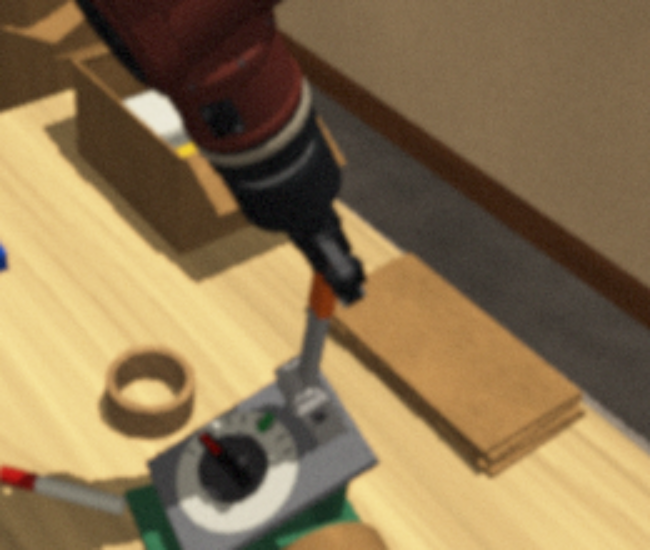

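The lever is nearly upright in the pads and the dial is clear. No stop force has shown yet, so I push on gently until there is one.

```bash
python3 - <<'E'
from h import *
q=ori(Y,-N)
for th in(2.19,2.22,2.25,2.28,2.31):
    arm.move_l(tcp(lev(th),q),q,feed=.05);F=f();print(th,F)
    if F[0][0]<-12: break
eoat.release();print(f())
q=ori(Y,-N); g=lev(th)
arm.move_l(tcp(g,q)+.10*R.from_quat(q).apply([0,-1,0]),q,feed=.2)
arm.move_l(tcp(pt(-.02,0,.15),q),q,feed=.25)
c=vision.camera_params("wrist");im=vision.read_camera("wrist")
cv2.imwrite("pics/w2.png",im[:,:,::-1]);json.dump({k:np.array(v).tolist() for k,v in c.items()},open("w2.json","w"));print(f())
E
```

```text
2.19 (array([-8.8,  6.3,  8.5]), 9.3, 0.0234)
2.22 (array([-26.1,   8.6,  19.6]), 9.55, 0.0233)
(array([ 0.2, -0.3, -0. ]), 10.18, 0.0853)
(array([ 1.4,  0.3, -0.1]), 11.93, 0.0855)
```

View pics/w2.png

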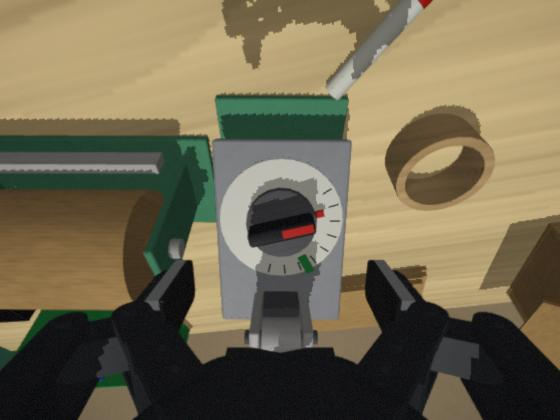

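The stop showed clearly (26 N against the motion), so the lever is fully open. The wrist view shows the pointer tip at (320,214), the red stripe at (298,231), the mark at (306,263) and the dial around (281,217). The stop came about 9 mm late, so I cross-check the stand position by triangulating the mark, stripe and dial between the side and wrist views.

```bash
cat > meas.py <<'E'
from h import *
W=json.load(open("w2.json"));W={k:np.array(v) for k,v in W.items()}
im=cv2.imread("pics/w2.png")[:,:,::-1].copy()
D=vision.camera_params("side");sd=cv2.resize(cv2.imread("pics/s2.png")[:,:,::-1],None,fx=.4,fy=.4,interpolation=cv2.INTER_AREA)
off=np.array([211,79])
def loc(X):
    o,r=stand();v=r.inv().apply(X-pt(0,0,0));return np.array([v@U,v@Y,v@N])
def cast(c,uv,h=0.):
    o,r=stand();nn=r.apply(N);a,d=ray(c,uv);return a+d*((pt(0,0,h)-a)@nn)/(d@nn)
gw=blobs(im,(45,80,40),(85,255,255),30,(285,245,330,285));gs=blobs(sd,(45,80,30),(85,255,255),8,(95,155,120,180))
rw=blobs(im,(0,150,90),(4,255,255),20,(270,200,340,250));rs=blobs(sd,(0,120,60),(8,255,255),8,(72,165,100,190))
rw.sort(key=lambda b:b[1][4]);print("wrist red",[(b[0].round(1),b[1][4]) for b in rw],"side red",[(b[0].round(1)+off,b[1]) for b in rs],"green",[(b[0],b[1]) for b in gs])
for n,a,b in(("green",gw,gs),("stripe",rw,rs)):
    if a and b:
        a=a[-1][0];b=max(b,key=lambda t:t[1][4])[0]+off;x,e=tri([(W,a),(D,b)]);print(n,x.round(4),"panel",loc(x).round(4),"miss",np.round(e,4))
def dial(c,img,roi):
    hsv=cv2.cvtColor(img,cv2.COLOR_RGB2HSV);m=cv2.inRange(hsv,(0,0,130),(179,70,255));k=np.zeros_like(m);k[roi[1]:roi[3],roi[0]:roi[2]]=255;m&=k
    n,l,s,_=cv2.connectedComponentsWithStats(m);i=1+np.argmax(s[1:,4]);return l==i,s[i]
# wrist: dial outer ellipse through hull
m,s=dial(W,im,(216,150,346,285));h=cv2.convexHull(np.argwhere(m)[:,::-1].astype(np.float32));e=cv2.fitEllipse(h);print("dial w",e,s)
# dial pixels ray check
L=np.array([loc(cast(W,p,.002))[:2] for p in h[:,0]])
A=np.c_[2*L,np.ones(len(L))];x=np.linalg.lstsq(A,(L**2).sum(1),rcond=None)[0];print("dial centre",x[:2],np.sqrt(x[2]+x[:2]@x[:2]))
g=loc(cast(W,gw[0][0],.002));t=loc(cast(W,rw[0][0],.006));s2=loc(cast(W,rw[-1][0],.040))
for n,v in(("mark",g),("tip",t),("stripe",s2)): print(n,v.round(4),np.hypot(*v[:2]).round(4),np.arctan2(v[0],v[1]).round(3))
E
python3 meas.py
```

```text
wrist red [(array([319.3, 213.5]), np.int32(46)), (array([297.8, 231.3]), np.int32(274))] side red [(array([294.1, 255.5]), array([ 80, 174,   7,   7,  24], dtype=int32))] green [(array([105.84, 168.4 ]), array([103, 165,   6,   7,  25], dtype=int32))]
green [0.5871 0.0492 0.1087] panel [0.0476 0.0259 0.0014] miss [0.0005 0.0005]
stripe [0.5228 0.052  0.1198] panel [-0.0029  0.0145  0.0411] miss [0.0006 0.0006]
dial w ((275.0256042480469, 230.39730834960938), (146.58506774902344, 172.14813232421875), 179.4642791748047) [ 216  158  128  127 7823]
dial centre [ 0.01337971 -0.00765204] 0.07914057068237221
mark [0.0469 0.0255 0.002 ] 0.0534 1.073
tip [-0.0084  0.0367  0.006 ] 0.0377 -0.225
stripe [-0.003   0.0142  0.04  ] 0.0145 -0.21
```

The triangulation confirms the stand: the mark is 1.4 mm and the stripe top 41.1 mm off the face, as they should be. The whole-dial mask leaked onto the panel, so I ignore it. Pointer is about -0.22 rad and mark about 1.073 rad. Now I grip the wing and turn it.

```bash
cat >> h.py <<'E'
def nq(a,s=-1): return ori(s*(np.cos(a)*U-np.sin(a)*Y),-N)
E
python3 - <<'E'
from h import *
A0,A1=-.22,1.073
g=pt(0,0,.036);pre=pt(0,0,.12)
for a in(A0,A1): print(a,arm.ik(tcp(g,nq(a)),nq(a)).round(3))
q=nq(A0)
arm.move_ptp(tcp(pre,q),q);arm.move_l(tcp(g,q),q,feed=.1);print(f())
eoat.gripper_close(40);print(f())
for a in np.linspace(A0,A1,7)[1:]:
    arm.move_ptp(tcp(g,nq(a)),nq(a));print(round(a,2),f(),monitor.read_state()['ft_torque'].round(2))
im=vision.read_camera("wrist");eoat.release();print(f())
q=nq(A1);arm.move_l(tcp(pt(0,0,.13),q),q,feed=.2)
q=ori(Y,-N);arm.move_ptp(tcp(pt(-.02,0,.131),q),q)
c=vision.camera_params("wrist");im=vision.read_camera("wrist")
cv2.imwrite("pics/w2.png",im[:,:,::-1]);json.dump({k:np.array(v).tolist() for k,v in c.items()},open("w2.json","w"));print(f())
cv2.imwrite("pics/w3c.png",cv2.resize(im[140:330,190:370],None,fx=3,fy=3)[:,:,::-1])
E
python3 meas.py
```

```text
-0.22 [-0.011  0.175 -0.89   0.025 -0.099 -1.603]
1.073 [-0.011  0.175 -0.89   0.025 -0.099 -0.31 ]
(array([-0. ,  1.7, -0. ]), 14.51, 0.0856)
(array([-1.9,  1. ,  5.9]), 15.16, 0.0137)
-0.0 (array([-3.8, -0.3,  6.4]), 15.48, 0.0132) [ 0.14  0.59 -0.07]
0.21 (array([-3.4,  2. ,  5.4]), 15.81, 0.0131) [ 0.19  0.75 -0.06]
0.43 (array([-4.7,  2.7,  5.2]), 16.13, 0.013) [0.38 0.83 0.01]
0.64 (array([-6.2,  3.8,  6.3]), 16.46, 0.013) [0.47 0.87 0.07]
0.86 (array([-6.1,  4.6,  6.2]), 16.78, 0.0133) [0.68 0.9  0.16]
1.07 (array([-5.9,  5. ,  5.9]), 17.11, 0.0131) [0.9  0.97 0.23]
(array([0.1, 0.3, 0. ]), 17.85, 0.0853)
(array([1.1, 0.3, 0.6]), 19.07, 0.0851)
wrist red [(array([284.4, 248. ]), np.int32(24))] side red [(array([294.1, 255.5]), array([ 80, 174,   7,   7,  24], dtype=int32))] green [(array([105.84, 168.4 ]), array([103, 165,   6,   7,  25], dtype=int32))]
green [0.5874 0.0496 0.109 ] panel [0.048  0.0264 0.0016] miss [0.0001 0.0001]
stripe [0.5151 0.0428 0.1315] panel [-0.0022  0.0038  0.0539] miss [0.0029 0.0029]
dial w ((278.6889953613281, 225.8373260498047), (144.40745544433594, 188.56903076171875), 91.9864273071289) [ 216  158  130  127 8346]
dial centre [ 0.00440973 -0.00226102] 0.07670462983867656
mark [0.0478 0.0264 0.002 ] 0.0546 1.066
tip [0.0164 0.0028 0.006 ] 0.0166 1.399
stripe [0.0015 0.0022 0.04  ] 0.0027 0.584
```

View pics/w3c.png

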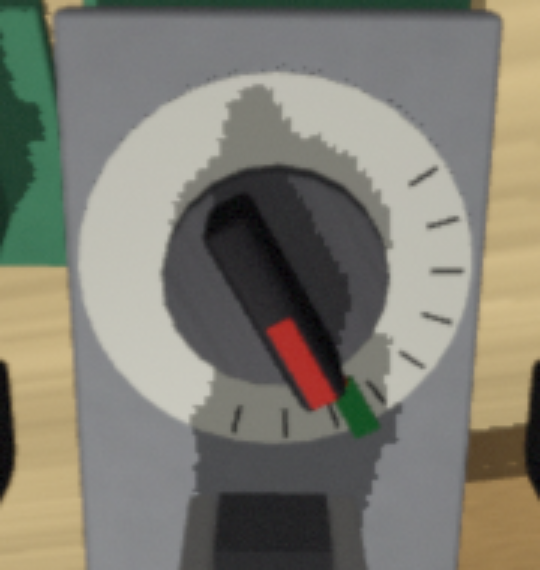

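The crop shows the wing's stripe aimed close to the green mark (crop (310,365) towards (358,407)), but the wing hides the pointer tip. I measure the stripe line at its 40 mm height and take a second wrist view from the pointer's left side.

```bash
cat > ang.py <<'E'
from h import *
def loc(X):
    o,r=stand();v=r.inv().apply(X-pt(0,0,0));return np.array([v@U,v@Y,v@N])
def cast(c,uv,h=0.):
    o,r=stand();nn=r.apply(N);a,d=ray(c,uv);return a+d*((pt(0,0,h)-a)@nn)/(d@nn)
def report(c,im):
    hsv=cv2.cvtColor(im,cv2.COLOR_RGB2HSV)
    for n,rng,h,rr in(("stripe",((0,150,90),(4,255,255)),.040,.036),("tip",((0,150,60),(4,255,255)),.006,.06),("mark",((45,80,40),(85,255,255)),.002,.075)):
        u,v=np.mean(proj(c,[pt(0,0,h)]),0).astype(int)
        m=cv2.inRange(hsv,*map(np.array,rng));k,l,s,cc=cv2.connectedComponentsWithStats(m)
        for i in range(1,k):
            if s[i,4]<10: continue
            P=np.array([loc(cast(c,p,h))[:2] for p in np.argwhere(l==i)[:,::-1]]);mu=P.mean(0)
            if np.hypot(*mu)>rr: continue
            w,V=np.linalg.eigh(np.cov((P-mu).T));d=V[:,1]*np.sign(V[:,1]@mu)
            print(n,cc[i].round(1),s[i,4],"mean",mu.round(4),"r",np.hypot(*mu).round(4),"centroid ang",np.arctan2(*mu).round(3),"axis ang",np.arctan2(*d).round(3),"len",np.ptp(P@d).round(4))
E
python3 - <<'E'
from ang import *
c=json.load(open("w2.json"));c={k:np.array(v) for k,v in c.items()}
report(c,cv2.imread("pics/w2.png")[:,:,::-1].copy())
q=ori(U,-N);p=tcp(pt(0.01,-.02,.131),q);print(arm.ik(p,q))
arm.move_ptp(p,q);c=vision.camera_params("wrist");im=vision.read_camera("wrist");print(f())
report(c,im)
cv2.imwrite("pics/w4.png",cv2.resize(im[100:330,140:420],None,fx=2.4,fy=2.4)[:,:,::-1]);print(proj(c,[pt(0,0,0),pt(.035,.019,.006)]))
E
```

```text
stripe [290.  260.8] 293 mean [0.0126 0.0069] r 0.0143 centroid ang 1.071 axis ang 1.071 len 0.0272
tip [290.1 260.8] 295 mean [0.0293 0.0083] r 0.0304 centroid ang 1.296 axis ang 1.068 len 0.0315
mark [308.6 276.8] 150 mean [0.048  0.0264] r 0.0548 centroid ang 1.068 axis ang 1.176 len 0.0206
[-0.04627808 -0.06134523 -0.83564765  0.31250662 -0.08294326  1.72710976]
(array([-0.1, -0.3,  0.7]), 20.48, 0.0849)
stripe [283.7 185.4] 362 mean [0.0134 0.0072] r 0.0152 centroid ang 1.074 axis ang 1.074 len 0.0274
tip [307.1 164.8] 59 mean [0.0335 0.0181] r 0.0381 centroid ang 1.077 axis ang 1.209 len 0.0079
tip [283.6 185.4] 368 mean [0.0137 0.0003] r 0.0137 centroid ang 1.551 axis ang 1.078 len 0.0318
mark [323.  155.2] 243 mean [0.0473 0.0257] r 0.0538 centroid ang 1.073 axis ang 1.081 len 0.0199
[[267.99716222 184.32620764]
 [308.82656284 163.71346502]]
```

View pics/w4.png

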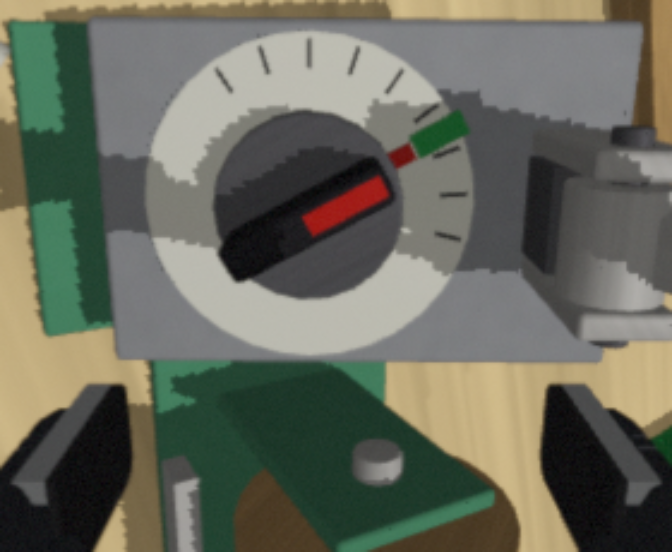

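The new view shows the pointer tip at crop (402,157) pointing straight at the green mark at (440,133): 1.077 rad against 1.073. Now I close the lever along the reverse path.

```bash
python3 - <<'E'
from h import *
q=ori(Y,-N)
arm.move_ptp(tcp(pt(-.02,0,.15),q),q)
g=tcp(lev(2.13),q);b=R.from_quat(q).apply([0,-1,0])
arm.move_l(g+.1*b,q,feed=.25);arm.move_l(g,q,feed=.12);print(f())
eoat.gripper_close(30);print(f())
if f()[2]>.02:
  o,r=stand();n=r.apply(N)
  for th in list(np.arange(1.95,.1,-.15))+[.08,.03,0,-.02,-.04,-.06,-.08]:
    arm.move_l(tcp(lev(th),q),q,feed=.12 if th>.1 else .06);F=f();print(round(th,2),F,"Fn",(F[0]@n).round(1))
    if np.linalg.norm(F[0])>45 or (th<.05 and F[0]@n>22): break
E
```

```text
(array([0.1, 1.1, 0.9]), 23.83, 0.0851)
(array([-2.8,  4.4,  3.2]), 24.42, 0.0239)
1.95 (array([-2.1,  6.3,  3.2]), 24.77, 0.0232) Fn 4.4
1.8 (array([-2.1,  7.1,  2.6]), 25.08, 0.0235) Fn 4.0
1.65 (array([-2.7,  8.1,  3.3]), 25.4, 0.0237) Fn 5.0
1.5 (array([-2.5,  9. ,  3.1]), 25.72, 0.0237) Fn 4.8
1.35 (array([-2.1,  9.4,  3.5]), 26.03, 0.0235) Fn 5.0
1.2 (array([0.7, 9. , 0.2]), 26.35, 0.0234) Fn 0.8
1.05 (array([ 3.3,  9.3, -2.8]), 26.67, 0.024) Fn -3.0
0.9 (array([ 5.5,  9.7, -3.2]), 26.98, 0.0233) Fn -4.3
0.75 (array([ 5.7,  8.8, -2.8]), 27.3, 0.0238) Fn -4.2
0.6 (array([ 3.8,  9.4, -2. ]), 27.62, 0.0235) Fn -2.5
0.45 (array([ 3.3,  9.8, -0.4]), 27.93, 0.0235) Fn -0.8
0.3 (array([ 2.7, 10.7, -0.9]), 28.25, 0.0241) Fn -0.9
0.15 (array([ 1.5,  9.8, -1.4]), 28.57, 0.0234) Fn -0.9
0.08 (array([ 1.5,  9.1, -0.4]), 28.88, 0.0236) Fn -0.1
0.03 (array([ 1.2, 10.4, -0.2]), 29.13, 0.0235) Fn 0.4
0 (array([ 0.5,  9.3, -0.5]), 29.38, 0.0238) Fn 0.3
-0.02 (array([ 0.3, 10.4, -0.5]), 29.63, 0.0236) Fn 0.5
-0.04 (array([-0.4, 10.8,  0. ]), 29.88, 0.0237) Fn 1.3
-0.06 (array([-1.2, 10.3, -0.9]), 30.13, 0.0234) Fn 0.8
-0.08 (array([-4.5, 11.1,  4.6]), 30.38, 0.0237) Fn 7.3
```

```bash
python3 - <<'E'
from h import *
q=ori(Y,-N);o,r=stand();n=r.apply(N)
for th in(-.095,-.11,-.125,-.14):
    arm.move_l(tcp(lev(th),q),q,feed=.04);F=f();print(th,F,"Fn",(F[0]@n).round(1))
    if F[0]@n>22: break
eoat.release();print(f())
arm.move_l(tcp(pt(-.04,0,.15),q),q,feed=.2)
q=ori(U,-N);p=tcp(pt(0.0,-.02,.17),q)
arm.move_ptp(p,q);from ang import *
c=vision.camera_params("wrist");im=vision.read_camera("wrist");report(c,im);print(f())
cv2.imwrite("pics/w5.png",cv2.resize(im[60:330,100:440],None,fx=2.2,fy=2.2)[:,:,::-1])
P=proj(c,[pt(u,y,.059) for u,y in((-.06,-.012),(-.06,.012),(-.004,-.012),(-.004,.012))]);print("pred paddle top",P.round(1).tolist())
print([(b[0].round(1),b[2]) for b in blobs(im,(5,150,100),(16,255,255),100,(150,80,400,300))])
E
```

```text
-0.095 (array([-18.8,  13. ,  27.2]), 30.63, 0.024) Fn 34.0
(array([-0.6,  0.4, -1.1]), 31.26, 0.0855)
stripe [303.9 170.5] 65 mean [0.0206 0.0124] r 0.0241 centroid ang 1.028 axis ang 1.288 len 0.0117
tip [314.7 159.1] 49 mean [0.0336 0.0184] r 0.0383 centroid ang 1.071 axis ang 1.172 len 0.0081
tip [303.6 170.6] 74 mean [0.0231 0.0071] r 0.0241 centroid ang 1.271 axis ang 1.382 len 0.0158
mark [328.2 151.2] 184 mean [0.0471 0.0256] r 0.0536 centroid ang 1.072 axis ang 1.087 len 0.0199
(array([ 0.2,  1.6, -0.1]), 33.35, 0.0853)
pred paddle top [[207.7, 203.2], [205.7, 174.5], [275.2, 203.3], [275.1, 174.6]]
[(array([242.3, 187. ]), ((242.0, 187.0), (28.0, 66.0), 90.0))]
```

View pics/w5.png

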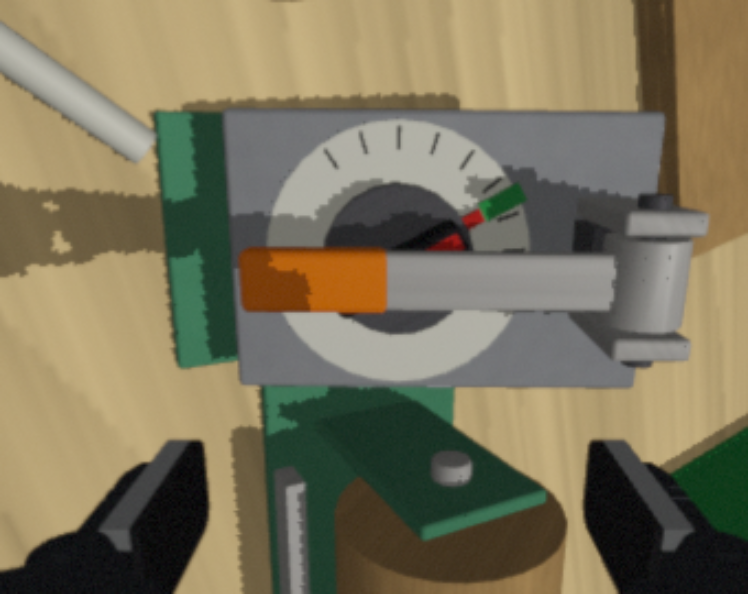

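The lever lies closed over the nut, with a firm stop at 34 N. The pointer tip at crop (472,219) still lines up with the mark at (502,203): 1.071 rad against 1.072. The gripper is clear, so I hand in.

```bash
python3 - <<'E'
from h import *
arm.dwell(.3);print(f());arm.job_done()
E
```

```text
(array([-0.1,  0.3, -0.8]), 33.65, 0.0854)
the job is handed in; nothing more can be done
```

The brake is reset and the job is handed in at 33.7 s of robot time. I opened the cam lever to its stop, turned the wing nut from -0.22 rad to the green mark, and closed the lever to its stop. I then released it and backed the gripper off.

**Last checks:**
- **Nut:** after the lever was closed, the pointer tip measured 1.071 rad against 1.072 rad for the mark.
- **Lever:** I felt a clear stop at both ends, about 33 N when open and 34 N when closed. The last picture shows the paddle lying closed over the nut, within about 2 px of where it should be.
- **Robot:** the gripper was open and clear of everything, with wrist force near zero.
- **Loose items:** the planned moves stayed clear of the tape roll, dispenser and marker, but I did not re-measure them at the end.

**Where things disagreed:**
- **Lever stops:** both came about 0.1 rad past the commanded angle. I put that down to small position errors and give in the grip, so the stop forces were my proof of fully open and closed.
- **Stand position:** the first estimate from the room cameras was about 11 mm off the wrist-camera one. A second triangulation confirmed the wrist-camera value.
- **Stripe under the lever:** in the last picture the red stripe was partly hidden by the lever, so its angle (1.03 rad) is not reliable.

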